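# Seat an intake screen cassette in a fan housing and bolt it

### The job

Fit the blue intake screen cassette into the grey fan housing: hook its metal tongue under the housing's metal lip while the cassette is tilted, then rotate it down until it lies flat on the floor of the housing. Then slide the bolt with the red knob fully over the cassette's free end, let go, and leave the jar, the solder spool and the tape roll where they are.

Things in the scene. Friction and masses are not known exactly. Their poses are not given: they have to be found in the camera images.
- cassette_grip (a point): Middle of the pull rib on the loose blue cassette, 26 mm above its underside, on its centre lines. Axes: z up out of its top, y lengthwise, tongue at the -y end. Frame 70 mm wide (x), 90 long (y -45 to +45), 12 thick, 110 to 230 g. Rib 50 mm along x, 12 thick in y, rising 26 mm above the frame (its top 12 mm above this point). It starts flat on the bench.
- tongue_tip (a point): Free end of the cassette's aluminium tongue: 60 mm from the rib centre along the cassette's -y, 2 mm above its underside (24 mm below cassette_grip). The tongue is 50 mm wide, 4 mm thick, flush with the underside, and sticks out 15 mm from the frame. Axes as the cassette.
- housing: Grey fan housing fixed on the bench; origin on the bench under the middle of its well. z up, y lengthwise: lip at -y end, bolt at +y end. Outside x -44 to +44, y -68 to +88 mm. Well for the cassette: floor 55 mm above the bench, x -38 to +38, y -62 to +48 (3 mm play each side, 5 mm in all lengthwise); walls 6 thick, tops 68 mm above the bench.
- lip (a point): Middle of the lower free edge of the housing's aluminium lip, at housing y -52, 64 mm above the bench, so 9 mm above the well's floor. The lip is 70 mm wide, 4 mm thick and covers the well's last 10 mm (y -62 to -52); the tongue goes into the gap under it. Axes as the housing.
- bolt_knob (a point): Middle of the bolt's upright red knob: post 14 mm in diameter, 73 to 99 mm above the bench (this point at 86), at housing x 0, y +70 with the bolt open. It stands on an aluminium plate 30 mm wide whose front edge is 19 mm, and rear edge 15 mm, from the knob axis; the plate passes 2 mm above the seated cassette. Axes as the housing.
- bolt (a joint): Slide of the bolt in m: 0 fully open, 0.016 fully closed; it moves along the housing's -y (towards the lip), needs about 1.5 N and stays where it is left. It starts between 0 and 0.002, clear of the well.
- jar: Small jar with a blue-green label, 65 mm in diameter and 78 mm high, bystander; origin at the centre of its underside.
- spool: Spool of solder with dark flanges, 53 mm in diameter and 40 mm high, bystander; origin at the centre of its underside.
- tape: Roll of black tape lying flat, 48 mm in diameter and 16 mm high, bystander; origin at the centre of its underside.

How it is judged:
By the outcome, as a careful person would: the job done as asked, in the order asked, and still so for the second after the job is handed in, with the robot touching nothing.
It also fails if it takes over 40 s, if anything falls off the work surface, if the arm or the gripper's body presses on something with over 40 N, if the wrist force passes 120 N, or if a joint passes its speed limit or range.

### The arm

A 6-joint arm with a two-finger parallel gripper is mounted at the origin on a cart in front of the work surface, level with it; the furniture and walls round the work are solid. World frame = base frame: x ahead of the robot, y to its left, z up, the work surface at z = 0. Lengths are in m, angles in degrees, forces in N, time in s.
With the tool pointing down it reaches from about 0.3 to 0.75 m from the base axis. Payload 8.5 kg.
Tool frame: the origin (TCP) lies on the centre line of the jaws, within the pads' length; the fingertips stand 19 mm ahead of it and the grasp point (between the pads) is the TCP (env.tcp_to_tips is the z of the fingertips in the tool frame, in m); z points along the fingers, y is the line along which they close (so a half turn about z gives the same grasp; the last joint's range is limited). The gripper opens to 85 mm and grips with 20 to 120 N. Pads are 22 mm wide; open, the fingers measure 114 mm over their backs; the gripper's body (76 mm by 85 mm) begins 54 mm behind the grasp point. The pads swing forward as they close: fully open they stand 13 mm farther back than shut.
Start: joints at [62.894, 21.807, 74.336, -0, 83.858, -12.336], TCP at [0.14, 0.532, 0.25] pointing down, gripper open.
Joint ranges: [-178.18, 178.18], [-50.72, 133.34], [12.68, 142.11], [-81.47, 261.47], [9.98, 163.14], [-165.26, 165.26]. Speed limits (degrees/s): [136.94, 136.94, 180, 180, 180, 180].

### API

Orientations are given as a 3x3 rotation matrix whose columns are the frame's x, y, z axes.
In Python, from rig import env gives the robot as it stands.
- The arm moves only by the tool servo_tool, never from a script. Its argument "steps" is a list of rows, each an object of numbers: "tx", "ty", "tz": the shift along the world's x, y, z in cm; "yaw": the turn about the world's z in degrees; "claw": the finger opening in cm, from 0 to 8.54. In form: [{"tx": .., "ty": .., "tz": .., "yaw": .., "claw": ..}, ...]. A call has 1 to 20 rows; each row shifts and turns the commanded pose from where the row before left it; what a row does not reach is not made up. A row lasts 1/10 s, in which the tool goes at most 50 mm and 8.59 degrees, less where a joint would pass 70% of its speed; a pose out of reach is approached as far as the arm can. A call with a gripper value outside its range is refused whole. The fingers move at their own pace and stop on an object; "newtons" is the grip in N (left out, the last holds). Time passes only in rows, so rows that do not move let the fingers close. It gives the time, the measured TCP pose, the force, the opening and the grip force at its end, in the units of the state.
- env.observe(): the state, without advancing time (a new reading comes with each control period).
- env.get_image(name): name is "scene" or "top" or "wrist"; returns (picture, depth): 384x512x3 uint8, red, green, blue; 384x512 float32, m along the optical axis (not along the pixel's ray), 0 where there is no reading.
- env.camera_model(name): a dict with "fovy" (degrees; the focal length in pixels is half the picture's height over the tangent of half this angle, whatever the lens; pixels are square), "cx", "cy" (the principal point, pixels), "T" (4x4, takes a point from camera to world coordinates). Camera axes: x right, y down, z forward; pixel columns grow to the right and rows downward; lengths in m; the calibration is good to about 2 mm. A picture is of the moment at which its call begins: read the wrist's pose just before it. camera_model takes no time and is no camera call; for the wrist camera it gives the pose at the moment of the call.
- env.close_job(): hands the job in; it is judged then, once.
The state is a dict: "time_s": time; "q": joint angles; "qvel": joint speeds; "joint_efforts": joint torques, N m; "position": TCP position; "tool_rot": TCP orientation; "ft_force": force on the tool from outside, world axes, zero at the start; "wrist_torque": the same for the moment, N m; "grip_width": finger opening in m; "gripper_force": force on a finger pad.
Only numpy, scipy, OpenCV 4.12 (cv2) and the standard library are available. Lean on these libraries where they do the work, as an engineer would, in place of code of your own. Each camera call takes 0.05 s, during which the arm holds its last target. There are 200 camera calls.

## Working session

There is one attempt and no reset: what is moved stays moved. The work goes in short steps, Python scripts to look and compute and a tool call to move; the robot and the scene stay as the last step left them, time stands still between calls to the robot, and variables do not carry over. Pictures are saved under pics/ and viewed, at most 10 in all, crops included, and the job is handed in when it is done.

Besides the shell and the picture viewer there is one more tool, called after "Request:" by a JSON object that holds its "name" and its "arguments", one argument or row to a line. servo_tool: Moves the arm, as the interface text tells. Its arguments: {"type":"object","properties":{"steps":{"type":"array"},"newtons":{"type":"number"}},"required":["steps"]}

```bash
mkdir -p pics; ls; cat > h.py <<'E'
from rig import env
import numpy as np, cv2
def snap(n,f):
    m=env.camera_model(n); im,d=env.get_image(n)
    cv2.imwrite('pics/'+f+'.png',im[:,:,::-1]); np.savez('pics/'+f+'.npz',im=im,d=d,T=m['T'],f=192/np.tan(np.radians(m['fovy']/2)),c=[m['cx'],m['cy']])
def load(f): return np.load('pics/'+f+'.npz')
def cloud(z):
    v,u=np.mgrid[:384,:512]; d=z['d']
    p=np.stack([(u-z['c'][0])/z['f']*d,(v-z['c'][1])/z['f']*d,d],-1)
    return p@z['T'][:3,:3].T+z['T'][:3,3]
def atz(z,u,v,h):
    r=z['T'][:3,:3]@np.array([(u-z['c'][0])/z['f'],(v-z['c'][1])/z['f'],1]); o=z['T'][:3,3]
    return o+r*(h-o[2])/r[2]
E
python3 - <<'E'
from h import *
snap('scene','s0');snap('top','t0')
a=cv2.imread('pics/s0.png');b=cv2.imread('pics/t0.png')
print(env.tcp_to_tips,{k:np.round(v,3) for k,v in env.observe().items()}, env.camera_model('top'))
E
```

```text
pics
0.019 {'time_s': np.float64(0.1), 'q': array([ 6.2891e+01,  2.1836e+01,  7.4381e+01,  1.0000e-03,  8.3858e+01,
       -1.2335e+01]), 'qvel': array([-0.068, -0.091, -0.057, -0.061,  0.061, -0.082]), 'joint_efforts': array([ 4.0000e-03, -4.4922e+01, -2.3165e+01, -0.0000e+00,  4.0000e-03,
       -0.0000e+00]), 'position': array([0.14 , 0.532, 0.25 ]), 'tool_rot': array([[-0.967,  0.255, -0.001],
       [ 0.255,  0.967, -0.001],
       [ 0.   , -0.001, -1.   ]]), 'ft_force': array([ 0.196,  0.03 , -0.392]), 'wrist_torque': array([ 0.043,  0.008, -0.014]), 'gripper_force': np.float64(0.0), 'grip_width': np.float64(0.086)} {'fovy': 52.50004029809775, 'cx': 252.60304829249, 'cy': 187.62296544254627, 'T': array([[ 0.00489923, -0.99869169,  0.05090099,  0.42833301],
       [-0.99993776, -0.00438241,  0.01026011, -0.12229841],
       [-0.01002362, -0.05094809, -0.998651  ,  0.94794453],
       [ 0.        ,  0.        ,  0.        ,  1.        ]])}
```

View pics/t0.png

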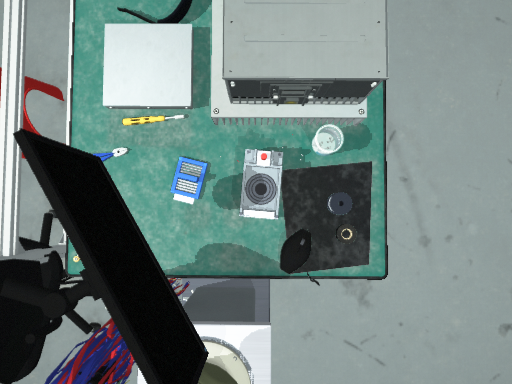

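View pics/s0.png

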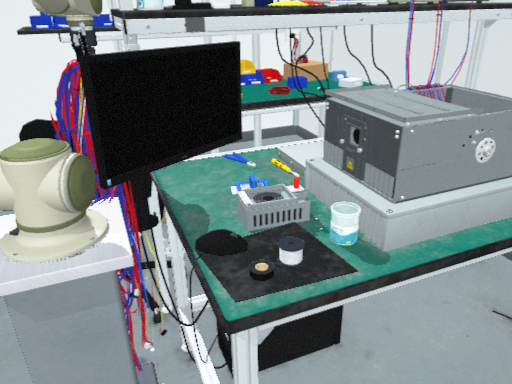

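```bash
cat > m.py <<'E'
from h import *
z=load('t0');P=cloud(z);im=z['im'].astype(int)
np.set_printoptions(precision=3,suppress=True)
for n,(u,v) in dict(mon_tl=(24,136),mon_mid=(120,260),mon_br=(190,345),monR=(75,160),arm=(20,290),box=(300,40),boxedge=(300,85),base=(290,112),basebot=(300,122),wbox=(150,65)).items(): print(n,P[v,u])
r,g,b=im[...,0],im[...,1],im[...,2]
def rect(mask,n):
    c=P[mask]; print(n,len(c),np.median(c,0),c.min(0),c.max(0),cv2.minAreaRect((c[:,:2]*1000).astype(np.float32)))
sub=np.zeros(r.shape,bool);sub[150:212,165:215]=1
rect(sub&(b>r+60)&(P[...,2]<.03)&(P[...,2]>.003),'cass')
rect(sub&(b>r+40)&(P[...,2]>.03),'rib')
rect(sub&(r>170)&(abs(P[...,2]-.004)<.02)&(np.mgrid[:384,:512][0]>193),'tongue')
sub=np.zeros(r.shape,bool);sub[140:225,232:290]=1
rect(sub&(P[...,2]>.06)&(P[...,2]<.08),'hous')
rect(sub&(r>b+80),'knob')
for n,s in dict(jar=(120,160,305,350),spool=(188,218,325,356),tape=(222,245,332,358)).items():
    sub=np.zeros(r.shape,bool);sub[s[0]:s[1],s[2]:s[3]]=1
    rect(sub&(P[...,2]>.008),n)
a=z['im'][135:225,160:300,::-1];cv2.imwrite('pics/t0c.png',cv2.resize(a,None,fx=5.5,fy=5.5,interpolation=cv2.INTER_CUBIC))
zs=load('s0');Q=cloud(zs)
for u,v in [(95,60),(105,175),(240,50),(240,135),(170,150)]: print('s',u,v,Q[v,u])
E
python3 m.py
```

```text
mon_tl [0.533 0.224 0.376]
mon_mid [0.337 0.111 0.278]
mon_br [0.16  0.006 0.175]
monR [0.515 0.216 0.231]
arm [0.28  0.297 0.253]
box [ 0.724 -0.198  0.273]
boxedge [ 0.654 -0.201  0.24 ]
base [ 0.641 -0.196  0.089]
basebot [ 0.637 -0.228  0.005]
wbox [0.767 0.133 0.037]
cass 529 [0.496 0.039 0.011] [ 0.45  -0.001  0.003] [0.552 0.086 0.027] ((500.6445007324219, 46.00647735595703), (77.64056396484375, 91.77128601074219), 76.34217071533203)
rib 124 [0.499 0.041 0.038] [ 0.428 -0.122  0.031] [0.511 0.068 0.948] ((472.5621032714844, -29.84583282470703), (204.3014678955078, 16.603580474853516), 69.0798568725586)
tongue 126 [0.45  0.056 0.004] [ 0.438  0.032 -0.001] [0.46  0.081 0.008] ((449.9140319824219, 55.535926818847656), (49.40874099731445, 15.324246406555176), 77.22772979736328)
hous 821 [ 0.484 -0.132  0.068] [ 0.405 -0.178  0.06 ] [ 0.562 -0.083  0.076] ((483.65362548828125, -132.0993194580078), (88.04503631591797, 155.5134735107422), 85.52398681640625)
knob 32 [ 0.541 -0.136  0.098] [ 0.428 -0.143  0.083] [ 0.548 -0.122  0.948] ((487.8563537597656, -132.81103515625), (11.319650650024414, 120.35797119140625), 85.35693359375)
jar 630 [ 0.596 -0.29   0.046] [ 0.428 -0.342  0.008] [ 0.641 -0.122  0.948] ((531.8627319335938, -235.4967803955078), (98.79590606689453, 290.4624328613281), 61.2304801940918)
spool 452 [ 0.44  -0.315  0.045] [ 0.407 -0.356  0.008] [ 0.474 -0.122  0.948] ((448.8438720703125, -241.48956298828125), (233.25775146484375, 64.02937316894531), 84.4144058227539)
tape 296 [ 0.369 -0.334  0.021] [ 0.345 -0.363  0.008] [ 0.428 -0.122  0.948] ((384.121826171875, -241.0763397216797), (249.16537475585938, 46.56093215942383), 80.16851806640625)
s 95 60 [ 0.148 -0.007  0.376]
s 105 175 [ 0.127 -0.021  0.132]
s 240 50 [0.547 0.226 0.352]
s 240 135 [0.535 0.218 0.103]
s 170 150 [0.293 0.08  0.134]
```

View pics/t0c.png

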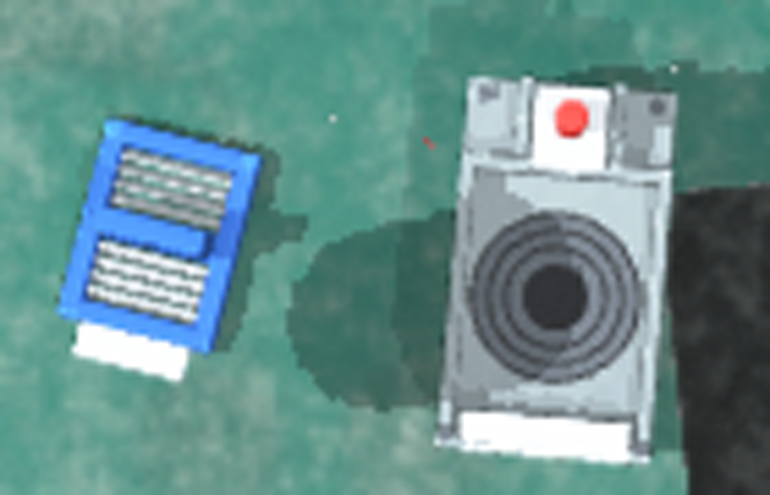

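```bash
python3 - <<'E'
from h import *
for n in ('t0','s0'):
    z=load(n);P=cloud(z)[z['d']>0].reshape(-1,3)
    print(n,'rows x=0..0.85, cols y=0.75..-0.2 step .05, max z cm')
    for x in np.arange(0,.85,.05):
        row=[]
        for y in np.arange(.75,-.25,-.05):
            k=(abs(P[:,0]-x)<.025)&(abs(P[:,1]-y)<.025)
            row.append('%4d'%(100*P[k,2].max()) if k.any() else '   .')
        print('%.2f'%x,''.join(row))
E
```

```text
t0 rows x=0..0.85, cols y=0.75..-0.2 step .05, max z cm
0.00    .   . -61 -62  -5 -10   .   .   .   .   . -74   0   .   .   .   .   1   0 -66
0.05    .   . -74 -73  -5  -3   .   .   .   . -74  11  14   .   .   2  14  13   0 -73
0.10  -74 -73 -73   . -26  -1   .   .   .   . -74 -64  25 -22 -17  25  17   1   0 -73
0.15    . -74 -59   .   .   0   .   .   .   .  33  33  34 -63   0  36   0   0   0   .
0.20    . -73 -61   . -25   0   .   .   .   .   .  29  33   .  38  38   .   .   .   .
0.25  -73   .   .   . -19  -2   .   .  25  25  26  26  29  38  38   0   0   0   0   2
0.30  -61 -63   . -25  -4   0   .   .  26  25  26  26  25  38  38   0   0   0   0   4
0.35  -62 -73 -28 -26  -6  -6   .   .   0   0   .  28  38  38   0   0   0   0   0   4
0.40  -64   .   .   .  -6  -6   .   .   .   .   .  37  38   0   0   0   0   7   7   1
0.45  -74   .   .   .  -6  -6   .   .   .   .   .  38  38   1   1   1   0   7   7   6
0.50    .   .   .   .  -6  -6   .   .   .   .  37  38   0   1   4   4   0   7   7   7
0.55    .   .   .   .  -6  -6   .   .   0   1  37  37   0   0   1   1   0   7  10   5
0.60  -48   
[... 1235 characters left out ...]
   7   7   6
0.45  -73  45  45 -73  -6  47  48  45   0   0   0  37  37   1   1   0   0   6   7   6
0.50    .   .   .   .  -6  -6  48  45   0   1   0  37   0   1   4   3   .   6   7   7
0.55    .   .   .   .  -6  47  47  45   1   1  37  37   0   0   1   1   .   7  10   6
0.60    .  45   .   .  -6  45  47  45   0   0   0   1   0   0   0   0   0   0   0   0
0.65    .   .   .  45  -6  -6  45  45   0   0   3   3   3   3   3   9  28  28  28  28
0.70    .   .   .  45  45  45  43  45   0   0   3   4   3   4   4 -73  28  27  27  27
0.75   48  48  48   .  -6  45  47  47   0   .   4   4   4   3 -54 -73  28  27  27  27
0.80    .  47  47   .  -6  -6  47  47   0   .   3   4   4   3 -54 -73  28  27  27  27
```

```bash
python3 - <<'E'
from h import *
np.set_printoptions(precision=2,suppress=True)
z=load('s0');P=cloud(z);print(z['T'][:3,3],z['T'][:3,2])
for u,v in [(60,8),(50,20),(100,20),(85,40),(85,50),(40,130),(120,12),(120,25),(140,3),(200,11),(200,16),(300,9),(300,30),(245,70),(320,40),(420,10),(480,40),(120,35),(145,25),(180,70),(250,92),(68,100),(15,180)]: print(u,v,P[v,u],z['im'][v,u])
a=z['im'][0:120,0:300,::-1];cv2.imwrite('pics/s0c.png',cv2.resize(a,None,fx=2.6,fy=2.6))
E
```

```text
[ 0.12 -0.94  0.49] [ 0.35  0.84 -0.42]
60 8 [0.09 0.39 0.47] [114 114 105]
50 20 [0.   1.82 0.39] [ 33  63 189]
100 20 [0.27 1.81 0.38] [ 31  58 176]
85 40 [0.14 0.16 0.4 ] [54 61 62]
85 50 [0.14 0.16 0.38] [14 12 13]
40 130 [-0.04  0.55  0.1 ] [25 25 24]
120 12 [0.26 0.49 0.45] [33 40 38]
120 25 [0.26 0.6  0.41] [221 228 232]
140 3 [0.31 0.44 0.48] [112 119 120]
200 11 [0.48 0.4  0.45] [50 54 52]
200 16 [0.48 0.39 0.44] [35 36 38]
300 9 [0.83 0.39 0.45] [45 48 49]
300 30 [1.49 1.65 0.29] [214 222 226]
245 70 [1.03 1.48 0.09] [229 201  80]
320 40 [1.98 2.22 0.17] [178 188 188]
420 10 [1.34 0.4  0.44] [44 45 45]
480 40 [1.82 0.52 0.3 ] [199 212 217]
120 35 [0.35 1.66 0.31] [201 213 216]
145 25 [0.32 0.42 0.42] [215 223 225]
180 70 [0.34 0.11 0.33] [3 2 4]
250 92 [0.98 1.27 0.  ] [ 20 131 114]
68 100 [0.08 0.16 0.27] [141  39 104]
15 180 [-0.04 -0.06  0.16] [209 210 191]
```

View pics/s0c.png

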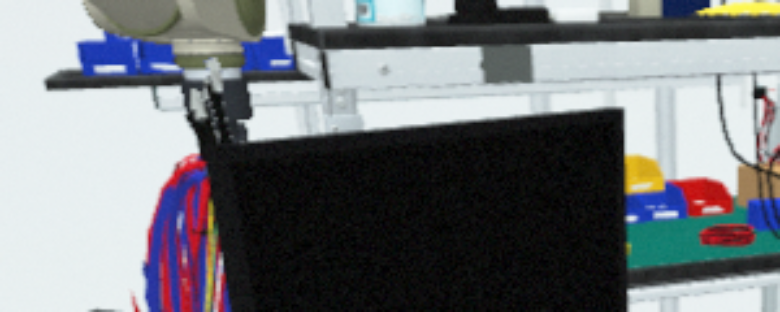

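```bash
python3 - <<'E'
from h import *
np.set_printoptions(precision=2,suppress=True)
z=load('s0');P=cloud(z);T=z['T']
for p in [(.14,.532,.25),(.14,.532,.35),(.14,.532,.45),(.14,.532,.6)]:
    c=T[:3,:3].T@(np.array(p)-T[:3,3]);print(p,c[:2]/c[2]*z['f']+z['c'],c[2])
for v in (0,8,16,22,28,32,36,42,48,54): print(v,[tuple(np.round(P[v,u],2)) for u in (36,60,78,84,92,100)])
k=(P[...,2]>.3)&(P[...,2]<.7)&(P[...,0]<.25)&(P[...,0]>0)&(P[...,1]>.05)&(P[...,1]<.6)
print(np.argwhere(k)[:, ::-1].min(0),np.argwhere(k)[:, ::-1].max(0))
t=load('t0');Q=cloud(t);k=(Q[...,2]>.2)&(Q[...,1]>.1)&(Q[...,0]<.35)
for y in np.arange(.1,.45,.04): print('%.2f'%y,[ '%.2f'%Q[k&(abs(Q[...,1]-y)<.02)&(abs(Q[...,0]-x)<.02)][:,2].max() if (k&(abs(Q[...,1]-y)<.02)&(abs(Q[...,0]-x)<.02)).any() else '  . ' for x in np.arange(.04,.36,.04)])
E
```

```text
(0.14, 0.532, 0.25) [90.62 80.61] 1.3418410881457958
(0.14, 0.532, 0.35) [84.69 48.17] 1.2996616747819796
(0.14, 0.532, 0.45) [78.36 13.56] 1.257482261418163
(0.14, 0.532, 0.6) [ 68.03 -42.95] 1.1942131413724386
0 [(np.float64(0.04), np.float64(0.37), np.float64(0.49)), (np.float64(0.1), np.float64(0.37), np.float64(0.49)), (np.float64(0.14), np.float64(0.4), np.float64(0.49)), (np.float64(0.16), np.float64(0.44), np.float64(0.49)), (np.float64(0.18), np.float64(0.48), np.float64(0.49)), (np.float64(0.21), np.float64(0.5), np.float64(0.49))]
8 [(np.float64(0.03), np.float64(0.45), np.float64(0.47)), (np.float64(0.09), np.float64(0.39), np.float64(0.47)), (np.float64(0.14), np.float64(0.39), np.float64(0.47)), (np.float64(0.16), np.float64(0.43), np.float64(0.47)), (np.float64(0.18), np.float64(0.47), np.float64(0.47)), (np.float64(0.2), np.float64(0.5), np.float64(0.46))]
16 [(np.float64(-0.06), np.float64(1.84), np.float64(0.41)), (np.float64(0.09), np.float64(0.55), np.float64(0.44)), (np.float64(0.14), np.float64(0.49), np.float64(0.44)), (np.float64(0.15), np.float64(0.49), np.fl
[... 2445 characters left out ...]
.float64(0.16), np.float64(-0.0), np.float64(0.39))]
[32  0] [146  88]
0.10 ['  . ', '  . ', '  . ', '  . ', '  . ', '  . ', '0.38', '0.38']
0.14 ['  . ', '0.20', '0.29', '0.35', '0.32', '0.29', '0.29', '0.38']
0.18 ['  . ', '  . ', '0.29', '0.35', '0.32', '0.24', '0.25', '0.25']
0.22 ['  . ', '  . ', '  . ', '0.33', '  . ', '0.27', '0.27', '  . ']
0.26 ['  . ', '  . ', '  . ', '0.33', '  . ', '0.27', '0.27', '  . ']
0.30 ['  . ', '  . ', '  . ', '  . ', '  . ', '0.25', '0.26', '  . ']
0.34 ['  . ', '  . ', '  . ', '  . ', '  . ', '  . ', '0.26', '0.26']
0.38 ['  . ', '  . ', '  . ', '  . ', '  . ', '  . ', '  . ', '  . ']
0.42 ['  . ', '  . ', '  . ', '  . ', '  . ', '  . ', '  . ', '  . ']
```

Request:
{"name": "servo_tool", "arguments": {
  "steps": [
    {"tz": 2},
    {"tz": 3},
    {"tz": 4},
    {"tz": 4},
    {"tz": 4},
    {"tz": 4},
    {"tz": 3,"ty": -1},
    {"tz": 1,"ty": -3},
    {"ty": -4},
    {"ty": -4},
    {"ty": -3,"tx": 0.5},
    {"ty": -2},
    {}
  ]
}}

```text
invalid input at $.steps[0]: expected keys tx, ty, tz, yaw, claw
```

Request:
{"name": "servo_tool", "arguments": {
  "steps": [
    {"tx": 0,"ty": 0,"tz": 2,"yaw": 0,"claw": 8.54},
    {"tx": 0,"ty": 0,"tz": 3,"yaw": 0,"claw": 8.54},
    {"tx": 0,"ty": 0,"tz": 4,"yaw": 0,"claw": 8.54},
    {"tx": 0,"ty": 0,"tz": 4,"yaw": 0,"claw": 8.54},
    {"tx": 0,"ty": 0,"tz": 4,"yaw": 0,"claw": 8.54},
    {"tx": 0,"ty": 0,"tz": 4,"yaw": 0,"claw": 8.54},
    {"tx": 0,"ty": -1,"tz": 3,"yaw": 0,"claw": 8.54},
    {"tx": 0,"ty": -3,"tz": 1,"yaw": 0,"claw": 8.54},
    {"tx": 0,"ty": -4,"tz": 0,"yaw": 0,"claw": 8.54},
    {"tx": 0,"ty": -4,"tz": 0,"yaw": 0,"claw": 8.54},
    {"tx": 0,"ty": -4,"tz": 0,"yaw": 0,"claw": 8.54},
    {"tx": 1,"ty": -3,"tz": 0,"yaw": 0,"claw": 8.54},
    {"tx": 0,"ty": -1,"tz": 0,"yaw": 0,"claw": 8.54}
  ]
}}

```text
time_s: 1.4
position: [0.1502, 0.3298, 0.5007]
tool_rot: [[-0.966, 0.257, 0.001], [0.257, 0.966, 0.001], [-0.001, 0.001, -1.0]]
ft_force: [0.8, 1.0, 0.8]
grip_width: 0.0855
gripper_force: 0.0
```

Request:
{"name": "servo_tool", "arguments": {
  "steps": [
    {"tx": 1.5,"ty": -1.5,"tz": 0,"yaw": 0,"claw": 8.54},
    {"tx": 3,"ty": -3,"tz": 0,"yaw": 0,"claw": 8.54},
    {"tx": 3,"ty": -3,"tz": 0,"yaw": 0,"claw": 8.54},
    {"tx": 3,"ty": -3,"tz": 0,"yaw": 0,"claw": 8.54},
    {"tx": 3,"ty": -3,"tz": 0,"yaw": 0,"claw": 8.54},
    {"tx": 3.5,"ty": -3,"tz": 0,"yaw": 0,"claw": 8.54},
    {"tx": 3.5,"ty": -3,"tz": 0,"yaw": 0,"claw": 8.54},
    {"tx": 3.5,"ty": -3,"tz": 0,"yaw": 0,"claw": 8.54},
    {"tx": 4,"ty": -3,"tz": 0,"yaw": 1,"claw": 8.54},
    {"tx": 4,"ty": -2,"tz": -2,"yaw": 1,"claw": 8.54},
    {"tx": 3,"ty": -1,"tz": -4,"yaw": 0,"claw": 8.54},
    {"tx": 0,"ty": 0,"tz": -4,"yaw": 0,"claw": 8.54},
    {"tx": 0,"ty": 0,"tz": -4,"yaw": 0,"claw": 8.54},
    {"tx": 0,"ty": 0,"tz": -4,"yaw": 0,"claw": 8.54},
    {"tx": 0,"ty": 0,"tz": -4,"yaw": 0,"claw": 8.54},
    {"tx": 0,"ty": 0,"tz": -2,"yaw": 0,"claw": 8.54},
    {"tx": 0,"ty": 0,"tz": 0,"yaw": 0,"claw": 8.54}
  ]
}}

```text
time_s: 3.1
position: [0.4988, 0.0475, 0.2582]
tool_rot: [[-0.975, 0.221, -0.007], [0.221, 0.975, 0.001], [0.007, -0.0, -1.0]]
ft_force: [-0.1, -0.3, 0.4]
grip_width: 0.0852
gripper_force: 0.0
```

```bash
python3 - <<'E'
from h import *
print(env.observe()['position'],env.observe()['time_s'])
snap('wrist','w1');T=load('w1')['T'];print(np.round(T,3))
E
```

```text
[0.49880067 0.04745825 0.25815766] 3.1
[[ 0.221  0.94   0.26   0.432]
 [ 0.975 -0.213 -0.059  0.062]
 [-0.     0.267 -0.964  0.383]
 [ 0.     0.     0.     1.   ]]
```

View pics/w1.png

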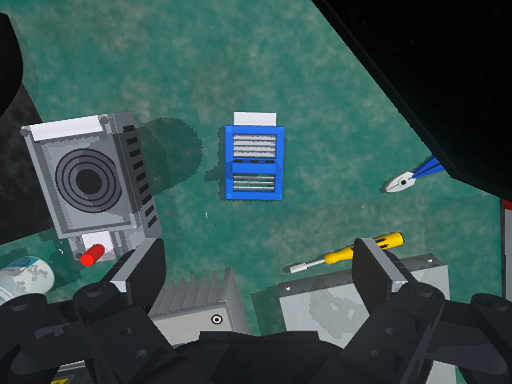

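```bash
cat > m2.py <<'E'
from h import *
import sys
np.set_printoptions(precision=4,suppress=True)
z=load(sys.argv[1]);P=cloud(z);im=z['im'].astype(int);r,g,b=im[...,0],im[...,1],im[...,2]
V,U=np.mgrid[:384,:512]
def rect(m,n):
    c=P[m];
    if len(c)<5: print(n,'none');return
    print(n,len(c),np.median(c,0),cv2.minAreaRect((c[:,:2]*1000).astype(np.float32)))
if __name__=='__main__':
    s=(U>210)&(U<300)&(V>100)&(V<215)
    blue=s&(b>r+60)
    rect(blue&(P[...,2]>.008)&(P[...,2]<.018),'frame top')
    rect(blue&(P[...,2]>.030),'rib top')
    rect(s&(r>200)&(V<128),'tongue')
    h=(U>10)&(U<175)&(V>100)&(V<265)
    rect(h&(abs(P[...,2]-.068)<.004),'housing top')
    rect(h&(abs(P[...,2]-.068)<.004)&(r>215)&(V<142),'lip')
    rect(h&(r>g+80)&(P[...,2]>.092),'knob top')
E
python3 m2.py w1
```

```text
frame top 2014 [0.4968 0.041  0.0125] ((501.8739318847656, 40.85059356689453), (69.73140716552734, 90.14368438720703), 75.86207580566406)
rib top 511 [0.5008 0.0422 0.0384] ((469.1180725097656, 47.94703674316406), (48.4625244140625, 78.854736328125), 77.69957733154297)
tongue 514 [0.4508 0.0529 0.0046] ((444.30303955078125, 55.03544616699219), (48.64903259277344, 27.62948989868164), 75.73614501953125)
housing top 3574 [ 0.4426 -0.1283  0.0683] ((482.8658142089844, -133.91708374023438), (89.49840545654297, 151.71588134765625), 85.27710723876953)
lip 1067 [ 0.4151 -0.1284  0.0687] ((415.1062316894531, -128.71365356445312), (69.83712768554688, 14.860220909118652), 85.43465423583984)
knob top 186 [ 0.5424 -0.1363  0.0991] ((486.5386047363281, -42.59314727783203), (13.134040832519531, 236.10324096679688), 30.7174015045166)
```

Request:
{"name": "servo_tool", "arguments": {
  "newtons": 25,
  "steps": [
    {"tx": 0.27,"ty": -0.65,"tz": -2,"yaw": -1.2,"claw": 8},
    {"tx": 0,"ty": 0,"tz": -4,"yaw": 0,"claw": 7},
    {"tx": 0,"ty": 0,"tz": -4,"yaw": 0,"claw": 7},
    {"tx": 0,"ty": 0,"tz": -4,"yaw": 0,"claw": 7},
    {"tx": 0,"ty": 0,"tz": -3,"yaw": 0,"claw": 7},
    {"tx": 0,"ty": 0,"tz": -2.5,"yaw": 0,"claw": 7},
    {"tx": 0,"ty": 0,"tz": -1.5,"yaw": 0,"claw": 7},
    {"tx": 0,"ty": 0,"tz": -1.2,"yaw": 0,"claw": 7},
    {"tx": 0,"ty": 0,"tz": 0,"yaw": 0,"claw": 7}
  ]
}}

```text
time_s: 4.05
position: [0.5032, 0.0405, 0.039]
tool_rot: [[-0.97, 0.241, -0.0], [0.241, 0.97, 0.0], [0.0, 0.0, -1.0]]
ft_force: [1.2, 0.0, 1.4]
grip_width: 0.0704
gripper_force: 0.0
```

Request:
{"name": "servo_tool", "arguments": {
  "newtons": 25,
  "steps": [
    {"tx": 0,"ty": 0,"tz": 0,"yaw": 0,"claw": 4},
    {"tx": 0,"ty": 0,"tz": 0,"yaw": 0,"claw": 4},
    {"tx": 0,"ty": 0,"tz": 0,"yaw": 0,"claw": 4},
    {"tx": 0,"ty": 0,"tz": 0,"yaw": 0,"claw": 4},
    {"tx": 0,"ty": 0,"tz": 0,"yaw": 0,"claw": 4}
  ]
}}

```text
time_s: 4.55
position: [0.5034, 0.0405, 0.0405]
tool_rot: [[-0.97, 0.241, 0.003], [0.241, 0.97, -0.0], [-0.003, 0.0, -1.0]]
ft_force: [0.5, 0.9, 5.5]
grip_width: 0.0492
gripper_force: 26.7
```

Request:
{"name": "servo_tool", "arguments": {
  "steps": [
    {"tx": 0,"ty": 0,"tz": 1,"yaw": 0,"claw": 4},
    {"tx": 0,"ty": 0,"tz": 2,"yaw": 0,"claw": 4},
    {"tx": 0,"ty": 0,"tz": 3,"yaw": 0,"claw": 4},
    {"tx": 0,"ty": 0,"tz": 3,"yaw": 0,"claw": 4},
    {"tx": 0,"ty": 0,"tz": 3,"yaw": 0,"claw": 4},
    {"tx": -1,"ty": -1,"tz": 1,"yaw": 1,"claw": 4},
    {"tx": -2,"ty": -2,"tz": 0,"yaw": 2,"claw": 4},
    {"tx": -2,"ty": -2.5,"tz": 0,"yaw": 2,"claw": 4},
    {"tx": -2,"ty": -2.5,"tz": 0,"yaw": 2,"claw": 4},
    {"tx": -2,"ty": -2.5,"tz": 0,"yaw": 2,"claw": 4},
    {"tx": -2,"ty": -2.5,"tz": 0,"yaw": 0.4,"claw": 4},
    {"tx": -1.5,"ty": -2,"tz": 0,"yaw": 0,"claw": 4},
    {"tx": -0.8,"ty": -1.4,"tz": 0,"yaw": 0,"claw": 4},
    {"tx": 0,"ty": 0,"tz": 0,"yaw": 0,"claw": 4},
    {"tx": 0,"ty": 0,"tz": 0,"yaw": 0,"claw": 4}
  ]
}}

```text
time_s: 6.05
position: [0.3694, -0.1233, 0.1695]
tool_rot: [[-0.997, 0.081, 0.001], [0.081, 0.997, -0.0], [-0.001, -0.0, -1.0]]
ft_force: [-0.3, -0.3, -2.0]
grip_width: 0.049
gripper_force: 26.7
```

```bash
python3 - <<'E'
from h import *
o=env.observe();print(o['position'],o['time_s'],o['ft_force'])
snap('scene','s2');snap('wrist','w2')
a=cv2.resize(load('s2')['im'][110:260,170:370,::-1],None,fx=2.5,fy=2.5,interpolation=cv2.INTER_CUBIC);b=load('w2')['im'][:,:,::-1]
b=cv2.resize(b,(500,375));cv2.imwrite('pics/v2.png',cv2.hconcat([a[:375,:300],b]))
E
```

```text
[ 0.36937461 -0.12331206  0.16954521] 6.05 [-0.33352868 -0.30007037 -2.03065426]
```

View pics/v2.png

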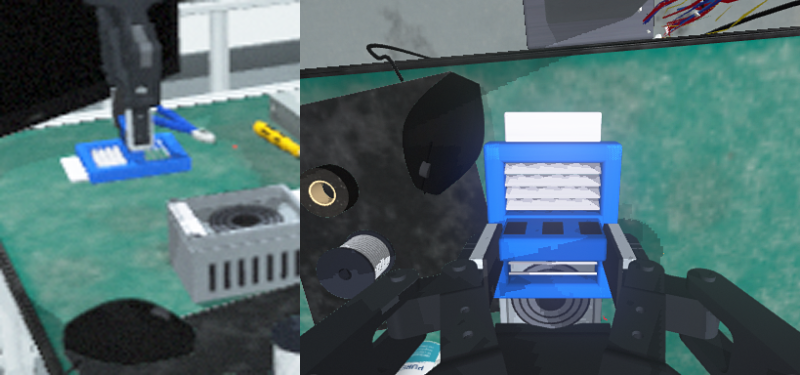

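```bash
cat > m3.py <<'E'
from h import *
import sys
np.set_printoptions(precision=4,suppress=True)
z=load(sys.argv[1]);P=cloud(z);im=z['im'].astype(int);r,g,b=im[...,0],im[...,1],im[...,2]
V,U=np.mgrid[:384,:512]
# image of wrist: frame in front of rib (tongue half): fixed relative to camera
t=env.observe();R=t['tool_rot'];p=t['position']
L=(P-p)@R   # tool frame; cassette -y is tool +x? 
k=(b>r+50)&(V<235)&(V>80)&(L[...,2]<.06)&(L[...,2]>-.02)&(abs(L[...,1])<.045)
c=L[k];print('n',len(c),'tool x',np.percentile(c[:,0],[1,50,99]),'z',np.percentile(c[:,2],[1,50,99]))
f=c[(c[:,0]>.008)]  # frame, tongue half
for _ in range(4):
    A=np.c_[f[:,0],np.ones(len(f))];s=np.linalg.lstsq(A,f[:,2],rcond=None)[0]
    f=f[abs(f[:,2]-A@s)<.004] if _ else f[abs(f[:,2]-np.median(f[:,2]))<.02]
print('frame top tilt deg (tongue down +)',np.degrees(np.arctan(s[0])),'z at x=0',s[1],'xmax',f[:,0].max(),'y',f[:,1].min(),f[:,1].max(),len(f))
k=(r>190)&(abs(r-b)<40)&(V<180)&(V>60)&(abs(L[...,1])<.04)&(L[...,0]>.046)&(L[...,2]<.08)&(L[...,2]>-.02)
c=L[k];
if len(c)>5:
    e=c[c[:,0]>np.percentile(c[:,0],90)].mean(0);print('tongue',len(c),'tip tool',e,'world',p+R@e,'x range',c[:,0].min(),c[:,0].max(),'y',c[:,1].min(),c[:,1].max())
E
python3 m3.py w2
```

```text
n 7136 tool x [0.0051 0.0316 0.0468] z [0.0142 0.0278 0.0352]
frame top tilt deg (tongue down +) -0.7664570910463699 z at x=0 0.028496294731085225 xmax 0.047000201850088755 y -0.0354800985975042 0.034709370590764725 5592
tongue 2936 tip tool [ 0.0609 -0.0003  0.0358] world [ 0.3089 -0.1184  0.1335] x range 0.046806113119017306 0.061440906242030704 y -0.02516334751469012 0.024535462170740586
```

Request:
{"name": "servo_tool", "arguments": {
  "steps": [
    {"tx": 0.4,"ty": 0,"tz": -1,"yaw": 0,"claw": 4},
    {"tx": 0,"ty": 0,"tz": -2,"yaw": 0,"claw": 4},
    {"tx": 0,"ty": 0,"tz": -1.5,"yaw": 0,"claw": 4},
    {"tx": 0,"ty": 0,"tz": -1,"yaw": 0,"claw": 4},
    {"tx": 0,"ty": 0,"tz": -0.5,"yaw": 0,"claw": 4},
    {"tx": 0,"ty": 0,"tz": -0.2,"yaw": 0,"claw": 4},
    {"tx": 0,"ty": 0,"tz": -0.2,"yaw": 0,"claw": 4},
    {"tx": 0,"ty": 0,"tz": -0.2,"yaw": 0,"claw": 4},
    {"tx": 0,"ty": 0,"tz": -0.2,"yaw": 0,"claw": 4},
    {"tx": 0,"ty": 0,"tz": -0.2,"yaw": 0,"claw": 4},
    {"tx": 0,"ty": 0,"tz": -0.2,"yaw": 0,"claw": 4},
    {"tx": 0,"ty": 0,"tz": 0,"yaw": 0,"claw": 4}
  ]
}}

```text
time_s: 7.35
position: [0.372, -0.1226, 0.0971]
tool_rot: [[-0.997, 0.078, -0.004], [0.078, 0.997, 0.001], [0.004, 0.001, -1.0]]
ft_force: [-10.4, 1.5, 9.6]
grip_width: 0.0489
gripper_force: 29.7
```

```bash
python3 - <<'E'
from h import *
snap('wrist','w3')
E
python3 m3.py w3
```

```text
n 6018 tool x [0.0046 0.0292 0.0432] z [0.0038 0.0335 0.0418]
frame top tilt deg (tongue down +) 13.944402908119958 z at x=0 0.025725752943438165 xmax 0.04338526130154527 y -0.03485431517215543 0.034432316323014314 4556
tongue 1739 tip tool [ 0.0553 -0.0002  0.0477] world [ 0.3167 -0.1185  0.0497] x range 0.04600335191442849 0.05566163236926696 y -0.024881946385364073 0.02447417020428265
```

Request:
{"name": "servo_tool", "arguments": {
  "steps": [
    {"tx": 0,"ty": 0,"tz": 0.5,"yaw": 0,"claw": 4},
    {"tx": 0,"ty": 0,"tz": 1,"yaw": 0,"claw": 4},
    {"tx": 0,"ty": 0,"tz": 2,"yaw": 0,"claw": 4},
    {"tx": 0,"ty": 0,"tz": 1.5,"yaw": 0,"claw": 4},
    {"tx": 1,"ty": 0,"tz": 0,"yaw": 0,"claw": 4},
    {"tx": 2,"ty": -0.2,"tz": 0,"yaw": 0,"claw": 4},
    {"tx": 2.5,"ty": -0.2,"tz": 0,"yaw": 0,"claw": 4},
    {"tx": 2.5,"ty": -0.3,"tz": 0,"yaw": 0,"claw": 4},
    {"tx": 2,"ty": -0.2,"tz": 0,"yaw": 0,"claw": 4},
    {"tx": 1,"ty": 0,"tz": 0,"yaw": 0,"claw": 4},
    {"tx": 0,"ty": 0,"tz": 0,"yaw": 0,"claw": 4},
    {"tx": 0,"ty": 0,"tz": 0,"yaw": 0,"claw": 4}
  ]
}}

```text
time_s: 8.6
position: [0.4828, -0.1321, 0.1466]
tool_rot: [[-0.997, 0.079, -0.001], [0.079, 0.997, 0.001], [0.001, 0.0, -1.0]]
ft_force: [-0.4, 0.7, -1.7]
grip_width: 0.0493
gripper_force: 28.6
```

```bash
python3 - <<'E'
from h import *
snap('wrist','w4')
E
python3 m3.py w4
```

```text
n 6099 tool x [0.0048 0.0288 0.0436] z [0.0048 0.0331 0.0377]
frame top tilt deg (tongue down +) 12.667037729242097 z at x=0 0.025928529033930402 xmax 0.04390855681343824 y -0.035396316153701035 0.03482217194592188 4613
tongue 4663 tip tool [0.0735 0.0014 0.0782] world [ 0.4094 -0.1248  0.0687] x range 0.046024098726981745 0.0746758402160572 y -0.03677085515100907 0.032711327072227944
```

View pics/w4.png

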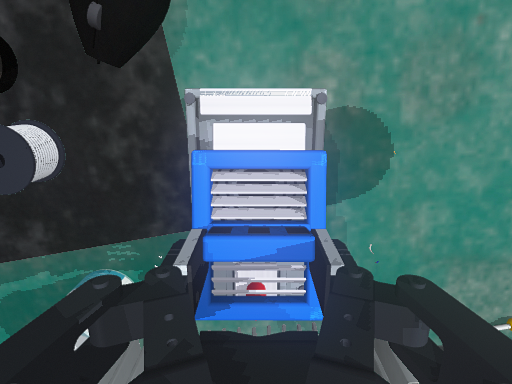

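```bash
cat > m4.py <<'E'
from m3 import *
W=P
R2=np.array([[.9968,-.080],[-.080,-.9968]]) # rows: hy, hx dirs
def hf(c): return (c[...,:2]-np.array([.4743,-.132]))@R2.T*1000
bright=(r>170)&(abs(r-b)<40)
H=hf(W)
k=bright&(abs(W[...,2]-.068)<.005)&(H[...,0]<-45)&(H[...,0]>-75)&(abs(H[...,1])<45)
c=H[k];print('lip y',np.percentile(c[:,0],[1,5,50,95,99]),'x',np.percentile(c[:,1],[1,99]),'z',np.median(W[k][:,2]),'corr',np.polyfit(c[:,1],c[:,0],1)[0]*57.3)
k=bright&(L[...,2]<.056)&(L[...,2]>.02)&(L[...,0]>.046)&(abs(L[...,1])<.03)
c=H[k];print('tongue y',np.percentile(c[:,0],[1,5,50,95]),'x',np.percentile(c[:,1],[1,99]),'z',np.percentile(W[k][:,2],[1,5,50]),len(c))
print('tcp',hf(p),p[2])
E
python3 m4.py w4
```

```text
n 6099 tool x [0.0048 0.0288 0.0436] z [0.0048 0.0331 0.0377]
frame top tilt deg (tongue down +) 12.667037729242097 z at x=0 0.025928529033930402 xmax 0.04390855681343824 y -0.035396316153701035 0.03482217194592188 4613
tongue 4663 tip tool [0.0735 0.0014 0.0782] world [ 0.4094 -0.1248  0.0687] x range 0.046024098726981745 0.0746758402160572 y -0.03677085515100907 0.032711327072227944
lip y [-67.0148 -66.4099 -59.3076 -52.0617 -51.4222] x [-34.1227  38.9341] z 0.0686216635663543 corr 0.05343962468097412
tongue y [-48.2611 -47.8222 -43.096  -38.3558] x [-24.6018  23.8441] z [0.0992 0.0997 0.1014] 1929
tcp [ 8.2976 -0.4998] 0.14677150377039064
```

Request:
{"name": "servo_tool", "arguments": {
  "steps": [
    {"tx": 0.2,"ty": -0.1,"tz": -0.5,"yaw": 0,"claw": 4},
    {"tx": 0,"ty": 0,"tz": -1,"yaw": 0,"claw": 4},
    {"tx": 0,"ty": 0,"tz": -1,"yaw": 0,"claw": 4},
    {"tx": 0,"ty": 0,"tz": -0.7,"yaw": 0,"claw": 4},
    {"tx": 0,"ty": 0,"tz": -0.4,"yaw": 0,"claw": 4},
    {"tx": 0,"ty": 0,"tz": -0.2,"yaw": 0,"claw": 4},
    {"tx": 0,"ty": 0,"tz": -0.1,"yaw": 0,"claw": 4},
    {"tx": 0,"ty": 0,"tz": 0,"yaw": 0,"claw": 4}
  ]
}}

```text
time_s: 9.45
position: [0.4854, -0.1335, 0.1082]
tool_rot: [[-0.997, 0.08, 0.0], [0.08, 0.997, -0.0], [-0.0, -0.0, -1.0]]
ft_force: [0.3, 0.4, -0.6]
grip_width: 0.0492
gripper_force: 28.6
```

```bash
python3 - <<'E'
from h import *
snap('wrist','w5')
E
python3 m4.py w5
```

```text
n 6099 tool x [0.0051 0.029  0.0438] z [0.0046 0.0329 0.0378]
frame top tilt deg (tongue down +) 12.717095000734625 z at x=0 0.025724014530112013 xmax 0.04406322597971097 y -0.03530495057571724 0.03476633755293805 4623
tongue 5845 tip tool [0.0772 0.0005 0.0397] world [ 0.4085 -0.1269  0.0685] x range 0.046000103606807057 0.0781032048772355 y -0.035696742852529356 0.039820193498329236
lip y [-66.7863 -66.2915 -58.7006 -51.9036 -51.3785] x [-32.5689  35.771 ] z 0.06862829598424348 corr 0.3221794938811487
tongue y [-66.7681 -65.8389 -54.8316 -36.494 ] x [-28.4297  29.6708] z [0.0611 0.0618 0.0682] 5594
tcp [11.2309  0.6618] 0.10828701949867477
```

Request:
{"name": "servo_tool", "arguments": {
  "steps": [
    {"tx": 0,"ty": 0,"tz": -0.15,"yaw": 0,"claw": 4},
    {"tx": -0.25,"ty": 0.02,"tz": 0,"yaw": 0,"claw": 4},
    {"tx": -0.3,"ty": 0.02,"tz": 0,"yaw": 0,"claw": 4},
    {"tx": -0.3,"ty": 0.03,"tz": 0,"yaw": 0,"claw": 4},
    {"tx": -0.3,"ty": 0.02,"tz": 0,"yaw": 0,"claw": 4},
    {"tx": -0.2,"ty": 0.02,"tz": 0,"yaw": 0,"claw": 4},
    {"tx": 0,"ty": 0,"tz": 0,"yaw": 0,"claw": 4}
  ]
}}

```text
time_s: 10.2
position: [0.4716, -0.1324, 0.1067]
tool_rot: [[-0.997, 0.08, -0.0], [0.08, 0.997, 0.0], [0.0, 0.0, -1.0]]
ft_force: [-0.0, -0.3, -1.3]
grip_width: 0.0495
gripper_force: 28.6
```

```bash
python3 - <<'E'
from h import *
snap('wrist','w6')
E
python3 m4.py w6
```

```text
n 6130 tool x [0.0052 0.0291 0.044 ] z [0.0044 0.0328 0.0386]
frame top tilt deg (tongue down +) 12.602278319419 z at x=0 0.025685697199475784 xmax 0.044325915728774735 y -0.035525709955450444 0.034661235175252 4631
tongue 4387 tip tool [ 0.0638 -0.0007  0.0381] world [ 0.4081 -0.128   0.0686] x range 0.04600068201303219 0.0644058074819732 y -0.035798837453794245 0.039896337961162376
lip y [-66.8436 -66.3421 -58.9857 -48.1242 -45.9899] x [-38.0386  39.5468] z 0.06861617342084247 corr -0.2175728576291459
tongue y [-66.8454 -66.3435 -58.5549 -49.5837] x [-28.7326  30.0681] z [0.0617 0.0628 0.0686] 4068
tcp [-2.4894  0.6093] 0.10668012588092432
```

View pics/w6.png

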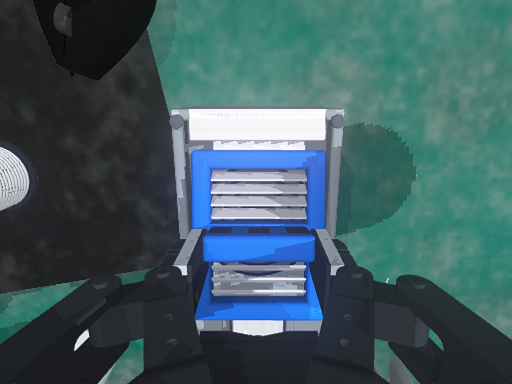

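Request:
{"name": "servo_tool", "arguments": {
  "steps": [
    {"tx": 0.05,"ty": 0,"tz": -0.2,"yaw": 0,"claw": 4},
    {"tx": 0.08,"ty": -0.01,"tz": -0.2,"yaw": 0,"claw": 4},
    {"tx": 0.08,"ty": -0.01,"tz": -0.2,"yaw": 0,"claw": 4},
    {"tx": 0.08,"ty": 0,"tz": -0.2,"yaw": 0,"claw": 4},
    {"tx": 0.08,"ty": -0.01,"tz": -0.2,"yaw": 0,"claw": 4},
    {"tx": 0.03,"ty": 0,"tz": -0.2,"yaw": 0,"claw": 4},
    {"tx": 0,"ty": 0,"tz": -0.1,"yaw": 0,"claw": 4},
    {"tx": 0,"ty": 0,"tz": 0,"yaw": 0,"claw": 4}
  ]
}}

```text
time_s: 11.05
position: [0.4775, -0.1334, 0.0944]
tool_rot: [[-0.997, 0.08, 0.004], [0.08, 0.997, -0.002], [-0.004, -0.002, -1.0]]
ft_force: [5.6, -0.3, 4.9]
grip_width: 0.049
gripper_force: 30.3
```

```bash
python3 - <<'E'
from h import *
snap('wrist','w7')
E
python3 m4.py w7
```

```text
n 7439 tool x [0.0063 0.0327 0.0491] z [0.0079 0.026  0.034 ]
frame top tilt deg (tongue down +) 2.017676636502987 z at x=0 0.02480735864450764 xmax 0.04950949800352265 y -0.03509219366684786 0.03491567227908488 6056
tongue 5459 tip tool [0.0697 0.0019 0.0255] world [ 0.4083 -0.126   0.0686] x range 0.048990046386462566 0.07031883301453819 y -0.039825042419874085 0.03974168343094408
lip y [-66.8938 -66.4395 -59.3308 -52.0595 -51.497 ] x [-36.2691  38.5832] z 0.06865846446754476 corr 0.4135648997157917
tongue y [-66.891  -66.0317 -57.8997 -46.8091] x [-28.087   30.3676] z [0.059  0.0597 0.0685] 5282
tcp [3.3008 1.144 ] 0.09440371491216218
```

Request:
{"name": "servo_tool", "arguments": {
  "steps": [
    {"tx": 0,"ty": 0,"tz": -0.15,"yaw": 0,"claw": 4},
    {"tx": 0,"ty": 0,"tz": -0.15,"yaw": 0,"claw": 4},
    {"tx": 0,"ty": 0,"tz": -0.15,"yaw": 0,"claw": 4},
    {"tx": 0,"ty": 0,"tz": 0,"yaw": 0,"claw": 4}
  ]
}}

```text
time_s: 11.5
position: [0.4778, -0.1334, 0.0925]
tool_rot: [[-0.997, 0.079, 0.007], [0.079, 0.997, -0.003], [-0.007, -0.003, -1.0]]
ft_force: [-2.0, 3.4, 34.3]
grip_width: 0.0491
gripper_force: 33.4
```

```bash
python3 - <<'E'
from h import *
snap('wrist','w8')
E
python3 m4.py w8
```

```text
n 7671 tool x [0.0065 0.0335 0.05  ] z [0.0076 0.0247 0.0324]
frame top tilt deg (tongue down +) 0.6211875503748274 z at x=0 0.024393345171681652 xmax 0.05016032271724031 y -0.035169444458041474 0.035071705680146 6265
tongue 5718 tip tool [0.0701 0.0015 0.0235] world [ 0.4082 -0.1264  0.0685] x range 0.0497915663739069 0.07076908456823874 y -0.03525272831025985 0.03992948191783023
lip y [-66.9577 -66.5015 -59.5317 -52.2628 -51.3652] x [-37.1984  37.1203] z 0.06863241742325252 corr 0.018311437960479116
tongue y [-66.9541 -66.1073 -58.1452 -47.5288] x [-28.0627  30.5719] z [0.0588 0.0594 0.0685] 5462
tcp [3.6286 1.167 ] 0.092465796362675
```

Request:
{"name": "servo_tool", "arguments": {
  "steps": [
    {"tx": 0,"ty": 0,"tz": 0.35,"yaw": 0,"claw": 4},
    {"tx": 0,"ty": 0,"tz": 0,"yaw": 0,"claw": 5.5},
    {"tx": 0,"ty": 0,"tz": 0,"yaw": 0,"claw": 6.5},
    {"tx": 0,"ty": 0,"tz": 0,"yaw": 0,"claw": 6.5},
    {"tx": 0,"ty": 0,"tz": 1,"yaw": 0,"claw": 6.5},
    {"tx": 0,"ty": 0,"tz": 3,"yaw": 0,"claw": 6.5},
    {"tx": -1,"ty": 0,"tz": 4,"yaw": 0,"claw": 6.5},
    {"tx": -1,"ty": 0,"tz": 4,"yaw": 0,"claw": 6.5},
    {"tx": 0,"ty": 0,"tz": 2,"yaw": 0,"claw": 6.5},
    {"tx": 0,"ty": 0,"tz": 0,"yaw": 0,"claw": 6.5}
  ]
}}

```text
time_s: 12.55
position: [0.4565, -0.1331, 0.2358]
tool_rot: [[-0.997, 0.08, 0.005], [0.08, 0.997, -0.003], [-0.006, -0.003, -1.0]]
ft_force: [0.4, 0.2, -0.4]
grip_width: 0.0651
gripper_force: 0.0
```

```bash
python3 - <<'E'
from h import *
snap('wrist','w9')
E
cat > m5.py <<'E'
from m4 import *
k=(b>r+60)&(abs(H[...,0])<60)&(abs(H[...,1])<45)
f=k&(abs(W[...,2]-.067)<.006)
c=H[f];print('frame z median by y',[(y,round(float(np.median(W[f&(abs(H[...,0]-y)<4)][:,2]))*1,4)) if (f&(abs(H[...,0]-y)<4)).any() else None for y in (-42,-30,-15,15,30,42)] if 0 else '')
for y in (-42,-30,-15,15,30,42):
    q=f&(abs(H[...,0]-y)<5); print(y,q.sum(),np.median(W[q][:,2]) if q.any() else None)
print('frame y',np.percentile(c[:,0],[.5,99.5]),'x',np.percentile(c[:,1],[.5,99.5]))
kn=(r>g+80)&(W[...,2]>.094)&(W[...,2]<.105)&(abs(H[...,1])<30)
c=H[kn];print('knob',len(c),np.median(c,0),c.min(0),c.max(0),'world',np.median(W[kn],0))
E
python3 m5.py w9 | tail -9
```

```text
Traceback (most recent call last):
  File "m5.py", line 1, in <module>
    from m4 import *
  File "m4.py", line 1, in <module>
    from m3 import *
  File "m3.py", line 10, in <module>
    c=L[k];print('n',len(c),'tool x',np.percentile(c[:,0],[1,50,99]),'z',np.percentile(c[:,2],[1,50,99]))
                                     ~~~~~~~~~~~~~^^^^^^^^^^^^^^^^^^
IndexError: index -1 is out of bounds for axis 0 with size 0
```

View pics/w9.png

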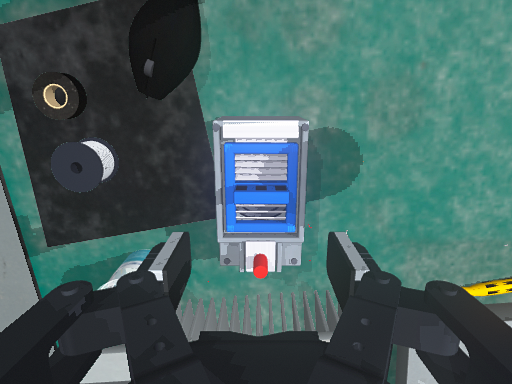

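```bash
sed -i '/^k=(b>r+50)/,$d' m3.py; sed -i '/^k=bright&(L/,$d' m4.py; sed -i '/frame z median/s/;print.*//' m5.py; python3 m5.py w9
```

```text
lip y [-67.0347 -66.2788 -59.2721 -51.7399 -49.0853] x [-40.4783  42.3668] z 0.06863954982440418 corr 0.1222611632524421
-42 763 0.06745897271367979
-30 237 0.06739499918169545
-15 207 0.06752373715111443
15 179 0.06758298093023452
30 356 0.06687382566295647
42 381 0.06756802459452127
frame y [-46.1085  42.7956] x [-33.4829  35.8259]
knob 182 [67.9664  1.6594] [62.4834 -4.9676] [76.6605  8.2785] world [ 0.542  -0.139   0.0993]
```

Request:
{"name": "servo_tool", "arguments": {
  "newtons": 25,
  "steps": [
    {"tx": 2,"ty": -0.1,"tz": 0,"yaw": 0,"claw": 5},
    {"tx": 3,"ty": -0.2,"tz": -1,"yaw": 0,"claw": 4.5},
    {"tx": 2.5,"ty": -0.2,"tz": -2,"yaw": 0,"claw": 4.5},
    {"tx": 1.2,"ty": -0.1,"tz": -2,"yaw": 0,"claw": 4.5},
    {"tx": 0,"ty": 0,"tz": -3,"yaw": 0,"claw": 4.5},
    {"tx": 0,"ty": 0,"tz": -3,"yaw": 0,"claw": 4.5},
    {"tx": 0,"ty": 0,"tz": -1.8,"yaw": 0,"claw": 4.5},
    {"tx": 0,"ty": 0,"tz": -0.8,"yaw": 0,"claw": 4.5},
    {"tx": 0,"ty": 0,"tz": 0,"yaw": 0,"claw": 4.5},
    {"tx": 0,"ty": 0,"tz": 0,"yaw": 0,"claw": 3},
    {"tx": 0,"ty": 0,"tz": 0,"yaw": 0,"claw": 1.8},
    {"tx": 0,"ty": 0,"tz": 0,"yaw": 0,"claw": 1},
    {"tx": 0,"ty": 0,"tz": 0,"yaw": 0,"claw": 0.8},
    {"tx": 0,"ty": 0,"tz": 0,"yaw": 0,"claw": 0.8}
  ]
}}

```text
time_s: 14.0
position: [0.5433, -0.1389, 0.0975]
tool_rot: [[-0.997, 0.08, 0.002], [0.08, 0.997, -0.001], [-0.002, -0.001, -1.0]]
ft_force: [-0.7, 0.9, 6.3]
grip_width: 0.0126
gripper_force: 25.5
```

Request:
{"name": "servo_tool", "arguments": {
  "steps": [
    {"tx": -0.2,"ty": 0.02,"tz": 0,"yaw": 0,"claw": 0.8},
    {"tx": -0.25,"ty": 0.02,"tz": 0,"yaw": 0,"claw": 0.8},
    {"tx": -0.25,"ty": 0.02,"tz": 0,"yaw": 0,"claw": 0.8},
    {"tx": -0.25,"ty": 0.02,"tz": 0,"yaw": 0,"claw": 0.8},
    {"tx": -0.25,"ty": 0.02,"tz": 0,"yaw": 0,"claw": 0.8},
    {"tx": -0.2,"ty": 0.02,"tz": 0,"yaw": 0,"claw": 0.8},
    {"tx": -0.15,"ty": 0.01,"tz": 0,"yaw": 0,"claw": 0.8},
    {"tx": -0.1,"ty": 0.01,"tz": 0,"yaw": 0,"claw": 0.8},
    {"tx": 0,"ty": 0,"tz": 0,"yaw": 0,"claw": 0.8}
  ]
}}

```text
time_s: 14.9
position: [0.5282, -0.1377, 0.0976]
tool_rot: [[-0.997, 0.08, 0.006], [0.08, 0.997, -0.001], [-0.006, -0.001, -1.0]]
ft_force: [7.2, 0.8, 2.7]
grip_width: 0.0127
gripper_force: 25.2
```

Request:
{"name": "servo_tool", "arguments": {
  "steps": [
    {"tx": -0.15,"ty": 0.01,"tz": 0,"yaw": 0,"claw": 0.8},
    {"tx": -0.15,"ty": 0.01,"tz": 0,"yaw": 0,"claw": 0.8},
    {"tx": 0,"ty": 0,"tz": 0,"yaw": 0,"claw": 0.8}
  ]
}}

```text
time_s: 15.2
position: [0.5278, -0.1377, 0.0979]
tool_rot: [[-0.997, 0.08, 0.012], [0.08, 0.997, -0.002], [-0.013, -0.001, -1.0]]
ft_force: [20.3, 2.2, -4.3]
grip_width: 0.013
gripper_force: 24.6
```

At the stop. Ease off, release, rise and look.

Request:
{"name": "servo_tool", "arguments": {
  "steps": [
    {"tx": 0.3,"ty": -0.02,"tz": 0,"yaw": 0,"claw": 0.8},
    {"tx": 0,"ty": 0,"tz": 0,"yaw": 0,"claw": 2},
    {"tx": 0,"ty": 0,"tz": 0,"yaw": 0,"claw": 4},
    {"tx": 0,"ty": 0,"tz": 0,"yaw": 0,"claw": 4.5},
    {"tx": 0,"ty": 0,"tz": 1,"yaw": 0,"claw": 4.5},
    {"tx": 0,"ty": 0,"tz": 3,"yaw": 0,"claw": 4.5},
    {"tx": -2,"ty": 0,"tz": 4,"yaw": 0,"claw": 6.5},
    {"tx": -3,"ty": 0,"tz": 4,"yaw": 0,"claw": 6.5},
    {"tx": -2,"ty": 0.4,"tz": 2,"yaw": 0,"claw": 6.5},
    {"tx": 0,"ty": 0,"tz": 0,"yaw": 0,"claw": 6.5}
  ]
}}

```text
time_s: 16.2
position: [0.4554, -0.1332, 0.2402]
tool_rot: [[-0.997, 0.08, 0.005], [0.08, 0.997, -0.003], [-0.005, -0.003, -1.0]]
ft_force: [0.9, 0.3, -0.6]
grip_width: 0.065
gripper_force: 0.0
```

```bash
python3 - <<'E'
from h import *
snap('wrist','w10')
E
python3 m5.py w10
```

```text
lip y [-67.0009 -66.6106 -58.9017 -51.3942 -49.6094] x [-40.839  42.193] z 0.06861899465870291 corr -0.04007384911378961
-42 775 0.06747442929195185
-30 220 0.06736577727247756
-15 206 0.0674252741094499
15 176 0.06733769508646198
30 347 0.06686141449737198
42 216 0.06748506260596207
frame y [-46.1483  43.0976] x [-33.473   35.8493]
knob 178 [53.111   1.8985] [47.5607 -4.6915] [61.1778  7.5616] world [ 0.527  -0.1378  0.0993]
```

View pics/w10.png

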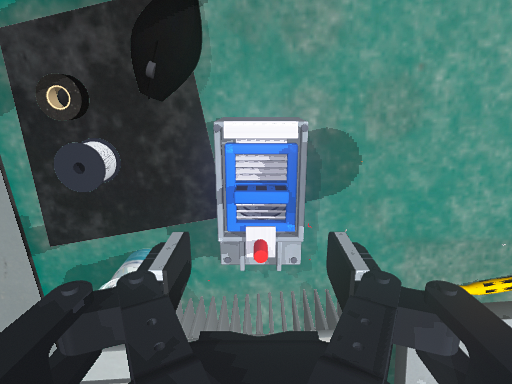

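```bash
python3 -c "
from rig import env
print(env.close_job())"
```

```text
the job is handed in; nothing more can be done
None
```

The cassette is hooked under the lip and lying flat in the housing, and the bolt is slid to its stop over the free end. The gripper has let go and is clear. I never touched the jar, spool or tape, and the job was handed in at about 16 s.

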